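Clear the mitre box: saw into its rack slot, cut stretcher into the tray

ROBOT

A 6-joint arm with a two-finger parallel gripper is mounted at the origin on the work surface. World frame = base frame: x ahead of the robot, y to its left, z up, the work surface at z = 0. Lengths are in m, angles in degrees, forces in N, time in s.
With the tool pointing down it reaches from about 0.325 to 0.85 m from the base axis. Payload 15.5 kg.
Tool frame: the origin (TCP) lies at the very end of the fingers, on their centre line; the grasp point (between the pads) lies arm.grip_depth behind it (arm.grip_depth is the distance from the TCP to the grasp point, in m); z points along the fingers, y is the line along which they close (so a half turn about z gives the same grasp; the last joint's range is limited). The gripper opens to 91 mm and grips with 3 to 60 N. Pads are 32 mm wide; open, the fingers measure 118 mm over their backs; the gripper's body (76 mm by 178 mm) begins 60 mm behind the grasp point.
Start: joints at [66.606, 28.281, 77.091, -0, 74.628, -5.472], TCP at [0.192, 0.595, 0.214] pointing down, gripper open.
Joint ranges: [-166.48, 166.48], [-47.26, 123.95], [12.59, 153.08], [-70.14, 250.14], [6.76, 159.57], [-176.63, 176.63]. Speed limits (degrees/s): [108.29, 108.29, 147.25, 172.46, 172.46, 172.46].

INTERFACE

Orientations are given as a 3x3 rotation matrix whose columns are the frame's x, y, z axes.
In Python, from rig import arm gives the robot as it stands. Calls block until the motion is done:
- arm.move_to(position, orientation): joint-space move of the TCP to a pose.
- arm.move_l(position, orientation=None, feed=0.15): straight line of the TCP; orientation=None keeps the orientation; feed is the mean speed in m/s.
- arm.move_joints(angles): joint-space move.
- arm.grip(opening): finger opening in m; the grip force is fixed at half the most; returns when the fingers have stopped.
- arm.sleep(seconds).
- arm.solve_ik(position, orientation): joint angles nearest the present ones, or None.
- arm.snapshot(name): name is "scene" or "side" or "wrist"; returns the picture (480x640x3 uint8, red, green, blue); there is no depth.
- arm.get_calibration(name): a dict with "intrinsics" (3x3 intrinsics, pixels), "k1" (the pictures are not rectified: a ray, as slopes to the right and down, at radius r is drawn at 1 + k1 r^2 times it, then the intrinsics apply), "cam_to_world" (4x4, takes a point from camera to world coordinates). Camera axes: x right, y down, z forward; pixel columns grow to the right and rows downward; lengths in m; the calibration is good to about 2 mm. A picture is of the moment at which its call begins: read the wrist's pose just before it. get_calibration takes no time and is no camera call; for the wrist camera it gives the pose at the moment of the call.
A pose or a line that the arm cannot do raises arm.Unreachable and nothing moves.
- arm.sign_off(): hands the job in; it is judged then, once.
Readings, each from a call of its own:
- arm.current_t(): time.
- arm.current_joint_positions(): joint angles.
- arm.current_dq(): joint speeds.
- arm.current_tau(): joint torques, N m.
- arm.current_ee_pos(): TCP position.
- arm.current_tool_rot(): TCP orientation.
- arm.current_force(): force on the tool from outside, world axes, zero at the start.
- arm.current_torque(): the same for the moment, N m.
- arm.current_width(): finger opening in m.
- arm.current_grasp_force(): force on a finger pad.
Only numpy, scipy, OpenCV 4.12 (cv2) and the standard library are available. Lean on these libraries where they do the work, as an engineer would, in place of code of your own. Each camera call takes 0.05 s, during which the arm holds its last target. There are 200 camera calls.

TASK

The cut is finished, so clear the mitre box: lift the brass-backed saw out of it and slide the blade down into the free slot of the wooden saw rack until the teeth rest on the rack's base, the blade held by both slotted boards and the handle to the same side as the other saw's. Lay the newly cut brass stretcher flat on the floor of the red tray, side by side with and parallel to the two already there, with its round spigot pointing the same way as theirs. Set things down rather than dropping them, leave the rest of the bar lying in the mitre box, and do not disturb the other saw or the finished stretchers.

Things in the scene. Friction and masses are not known exactly. Their poses are not given: they have to be found in the camera images.
- mitre_box: (All sizes in mm.) Aluminium mitre box on a wooden base, fixed. Origin on the table under the straight kerf; x along the kerf, away from the robot, y along the channel, z up. Channel floor 12 above the table, y -90 to +60; walls (outside width 46, inside 32, y -82 to +46) top out 36 above the table. Kerf 4 wide at y = 0, down to the floor; black marks are 45 degree kerfs.
- saw: Brass-backed saw (sizes in mm), 240 g, standing in the kerf, teeth on the channel floor, handle towards the robot. Blade 150 long, 2 thick, 35 deep from teeth to back; brass back 150 long, 10 thick, 14 high on top of it; dark wooden handle 85 long, 24 thick. Origin on the teeth line at mid blade; x from handle to tip, y across the blade, z from teeth to back.
- saw_grip (a point): Point on the top face of the saw's brass back, 49 mm above the teeth and 12 behind the blade's middle, at the saw's centre of mass: the saw balances when pinched across the back here.
- saw_handle (a point): Point on the handle's axis, 130 mm behind the middle of the blade (x = -130 in the saw's frame), 42 above the teeth line.
- saw_rack: Wooden saw rack (mm), fixed: dark base board 120 (x) x 112 (y) x 12, two pale slotted cross boards 18 thick at x = -40 and +40, tops 40 above the table. Slots along x at y = +24 (free) and -24 (other saw), 4.5 wide, open down to the base, mouths rounded 4. Origin on the table under its middle; -x is the front, where the other saw's handle sticks out. Left or right of the mitre box.
- free_slot (a point): Middle of the free slot's bottom, on the upper face of the rack's base board, 12 mm above the table. A saw pushed fully home has its teeth at this height.
- small_saw: The other saw (mm), blue handle, 120 long blade 2 thick, dark steel back 6 thick whose top stands 54 above the table, standing loose in the rack's other slot; leave it. Origin on its teeth line at the blade's middle, x from handle to tip.
- stretcher: Newly cut stretcher (mm): brass bar 14 x 14 x 80, 130 g, with a round spigot 8 thick, 12 long on its +x end. Lies loose in the channel on the +y side of the kerf, spigot end sticking out past the walls, where it can be pinched across its width from above. Origin at the middle of the bar's underside, x along it to the spigot, z up.
- stretcher_mid (a point): Centre of the stretcher's square bar, on its axis, 7 mm from each side.
- stretcher_spigot (a point): Tip of the stretcher's spigot, on its axis, 52 mm from the bar's middle.
- bar_stock: The rest of the bar (mm), plain brass 14 x 14 x 100, lying loose in the channel on the other (-y) side of the kerf; leave it. Origin at the middle of its underside, x along it.
- tray: Red plastic tray (mm), fixed, 120 (x) x 156 (y) outside, floor 3 thick, inside 114 x 150. Back wall (+x) 27 high, sides 19, front (-x) 12. Origin on the table under its middle, z up. The two finished stretchers lie along x at y = -58 and y = -32 with their spigots to +x; the +y half is free. It may be left or right of the mitre box.
- made_1: Finished stretcher in the tray, same size as the new one, origin at the middle of its underside, x towards its spigot; leave it.
- made_2: Second finished stretcher in the tray, likewise; leave it.

How it is judged:
By the outcome, as a careful person would: the job done as asked, in the order asked, and still so for the second after the job is handed in, with the robot touching nothing.
It also fails if it takes over 56 s, if anything falls off the work surface, if the arm or the gripper's body presses on something with over 40 N, if the wrist force passes 120 N, or if a joint passes its speed limit or range.

## Working session

There is one attempt and no reset: what is moved stays moved. The work goes in short steps, each a Python script; the robot and the scene stay as the last script left them, time stands still between calls to the robot, and variables do not carry over. Pictures are saved under pics/ and viewed, at most 10 in all, crops included, and the job is handed in when it is done.

```bash
mkdir -p pics; ls
cat > h.py <<'E'
import numpy as np, cv2
from rig import arm
def snap(n,f):
    c=arm.get_calibration(n); im=arm.snapshot(n)
    cv2.imwrite(f'pics/{f}.png',im[:,:,::-1]); np.savez(f'pics/{f}.npz',K=c['intrinsics'],k1=c['k1'],T=c['cam_to_world'])
    return im
def pix2w(f,uv,z):
    d=np.load(f'pics/{f}.npz');K,k1,T=d['K'],float(d['k1']),d['T']
    p=cv2.undistortPoints(np.array([[uv]],float),K,np.array([k1,0,0,0,0.]))[0,0]
    r=T[:3,:3]@np.array([p[0],p[1],1]);o=T[:3,3]
    return o+r*(z-o[2])/r[2]
def w2pix(f,P):
    d=np.load(f'pics/{f}.npz');T=np.linalg.inv(d['T'])
    return cv2.projectPoints(np.atleast_2d(np.array(P,float)),cv2.Rodrigues(T[:3,:3])[0],T[:3,3],d['K'],np.array([float(d['k1']),0,0,0,0.]))[0][:,0]
def down(a):  # tool down, closing axis y at angle a (deg) from world x... y axis=(cos a, sin a)
    a=np.radians(a);y=np.array([np.cos(a),np.sin(a),0]);z=np.array([0,0,-1.])
    return np.column_stack([np.cross(y,z),y,z])
E
python3 - <<'E'
from h import *
for n in('scene','side','wrist'):
    snap(n,n+'0');d=np.load(f'pics/{n}0.npz');print(n,d['T'].round(3),d['K'].round(0),d['k1'])
print(arm.grip_depth,arm.current_tool_rot(),arm.current_width())
E
```

```text
pics
scene [[-8.790e-01  2.650e-01 -3.970e-01  1.044e+00]
 [ 4.770e-01  4.860e-01 -7.320e-01  9.350e-01]
 [-1.000e-03 -8.330e-01 -5.540e-01  7.860e-01]
 [ 0.000e+00  0.000e+00  0.000e+00  1.000e+00]] [[581.   0. 325.]
 [  0. 581. 230.]
 [  0.   0.   1.]] -0.03496366754338054
side [[ 0.967 -0.161  0.2    0.273]
 [-0.256 -0.558  0.789 -1.018]
 [-0.015 -0.814 -0.581  0.808]
 [ 0.     0.     0.     1.   ]] [[581.   0. 318.]
 [  0. 581. 240.]
 [  0.   0.   1.]] -0.06180156482640886
wrist [[ 0.307  0.913  0.268  0.116]
 [ 0.952 -0.294 -0.088  0.62 ]
 [-0.002  0.282 -0.959  0.384]
 [ 0.     0.     0.     1.   ]] [[429.   0. 324.]
 [  0. 429. 236.]
 [  0.   0.   1.]] -0.04801322060284437
0.0188 [[-9.51482540e-01  3.07702531e-01 -3.57506758e-04]
 [ 3.07702726e-01  9.51482196e-01 -8.14173883e-04]
 [ 8.96379513e-05 -8.84678038e-04 -9.99999605e-01]] 0.09116785654402669
```

View pics/scene0.png

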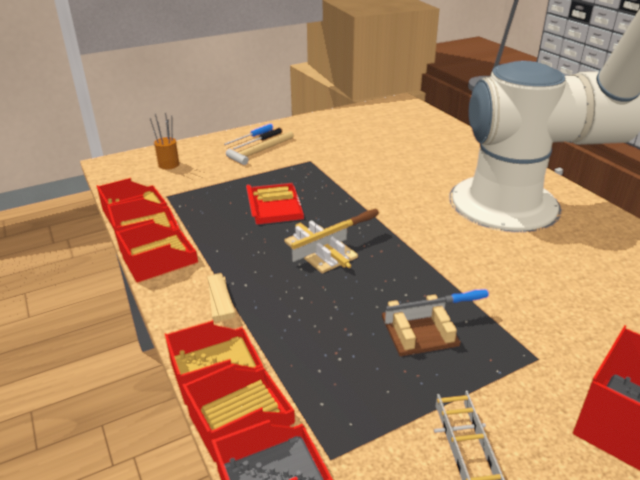

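View pics/side0.png

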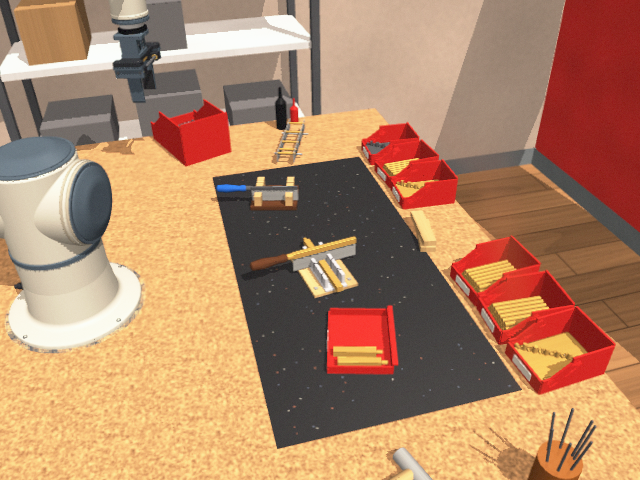

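The scene view shows the rack at about (425,325), mitre box with saw at (320,245) and tray at (275,200). In the side view they are at (275,190), (325,268) and (360,340). I'll move the wrist camera over each.

```bash
python3 - <<'E'
from h import *
B=pix2w('side0',(325,270),.02);R=pix2w('side0',(275,192),.03);T=pix2w('side0',(360,342),.01)
print(B,R,T, pix2w('scene0',(320,247),.02),pix2w('scene0',(422,325),.03),pix2w('scene0',(275,202),.01))
def yawcalc():
    T=arm.get_calibration('wrist')['cam_to_world'];p=arm.current_ee_pos()
    return arm.current_tool_rot().T@(T[:3,3]-p), arm.current_tool_rot().T@T[:3,2]
print(yawcalc())
for n,P in(('wr',R),('wb',B),('wt',T)):
    # camera sits at -x/+x tool offset; tool y along world y
    for a in(90,-90):
        Ro=down(a); o,zc=yawcalc(); h=.30
        # choose TCP so that camera axis hits P
        cw=Ro@o; zw=Ro@zc; tz=.26; cz=tz+cw[2]; hit=cw+zw*(.02-cz)/zw[2]
        p=np.array([P[0]-hit[0],P[1]-hit[1],tz]); q=arm.solve_ik(p,Ro); print(n,a,p.round(3),None if q is None else np.round(q))
        if q is not None and abs(q[5])<120:
            arm.move_joints(q);arm.sleep(.2);snap('wrist',n);break
print(arm.current_t())
E
python3 -c "
import cv2,numpy as np
"
```

```text
[ 0.53097167 -0.05949894  0.02      ] [0.4889603  0.28039674 0.03      ] [ 0.53978803 -0.27760637  0.01      ] [ 0.53938633 -0.02148369  0.02      ] [0.4968453  0.30835528 0.03      ] [ 0.54027838 -0.26895355  0.01      ]
(array([ 0.08079511,  0.00115653, -0.17041921]), array([-2.81940234e-01, -4.04312682e-04,  9.59431884e-01]))
wr 90 [0.449 0.279 0.26 ] [ 25.  18.  87.  -0.  75. -65.]
wb 90 [ 0.491 -0.061  0.26 ] [ -14.   15.   91.   -0.   74. -104.]
wt 90 [ 0.5   -0.279  0.26 ] [ -35.   22.   81.   -0.   77. -125.]
wt -90 [ 0.58  -0.276  0.26 ] [-31.  28.  71.  -0.  82.  59.]
6.225
```

View pics/wr.png

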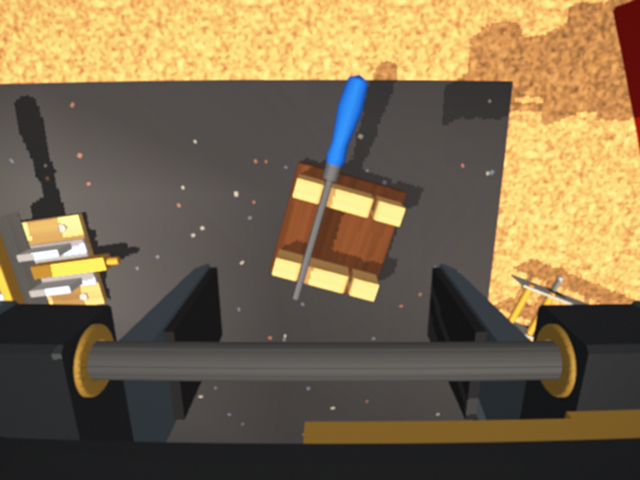

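View pics/wb.png

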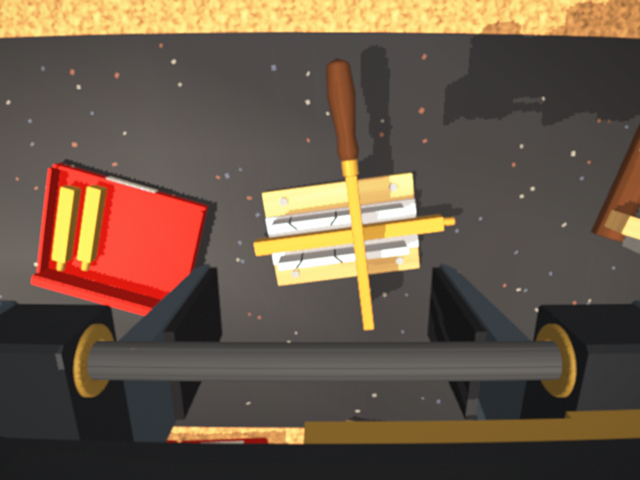

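View pics/wt.png

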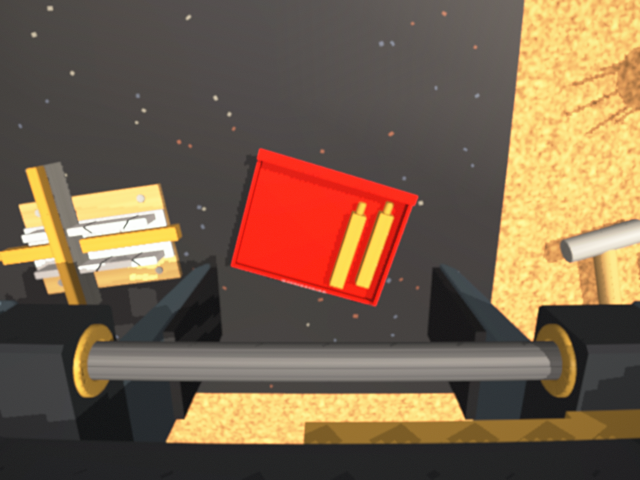

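The wrist views show:
- **Rack:** free slot gaps near (374,203) at the front and (351,283) at the back.
- **Saw:** brass back from (350,165) to (368,328), handle end at (340,65).
- **Stretcher:** lies out to its spigot tip at (455,221).
- **Tray:** corners (261,152), (416,197), (377,304), (232,265).

Next I'll enlarge the key spots.

Run:
```python
import cv2,numpy as np
def t(f,c,s=5):
    im=cv2.imread(f'pics/{f}.png');w,h=400//s,300//s;x,y=c[0]-w//2,c[1]-h//2
    o=cv2.resize(im[y:y+h,x:x+w],(400,300),interpolation=cv2.INTER_CUBIC)
    for k in range(x-x%10+10,x+w,10):
        cv2.line(o,((k-x)*s,0),((k-x)*s,6 if k%50 else 14),(0,255,0),1); cv2.putText(o,str(k),((k-x)*s-10,18),0,.3,(0,255,0),1)
    for k in range(y-y%10+10,y+h,10):
        cv2.line(o,(0,(k-y)*s),(6,(k-y)*s),(0,255,0),1); cv2.putText(o,str(k),(8,(k-y)*s+3),0,.3,(0,255,0),1)
    cv2.rectangle(o,(0,0),(399,299),(255,255,255),1)
    return o
m=np.vstack([np.hstack([t('wr',(375,204)),t('wr',(350,280))]),np.hstack([t('wb',(365,305)),t('wb',(352,180))])])
cv2.imwrite('pics/m1.png',m)
m=np.vstack([np.hstack([t('wb',(430,225)),t('wb',(380,232))]),np.hstack([t('wt',(360,230),3),t('wt',(285,230),3)])])
cv2.imwrite('pics/m2.png',m)
```

```text
(no output)
```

View pics/m1.png

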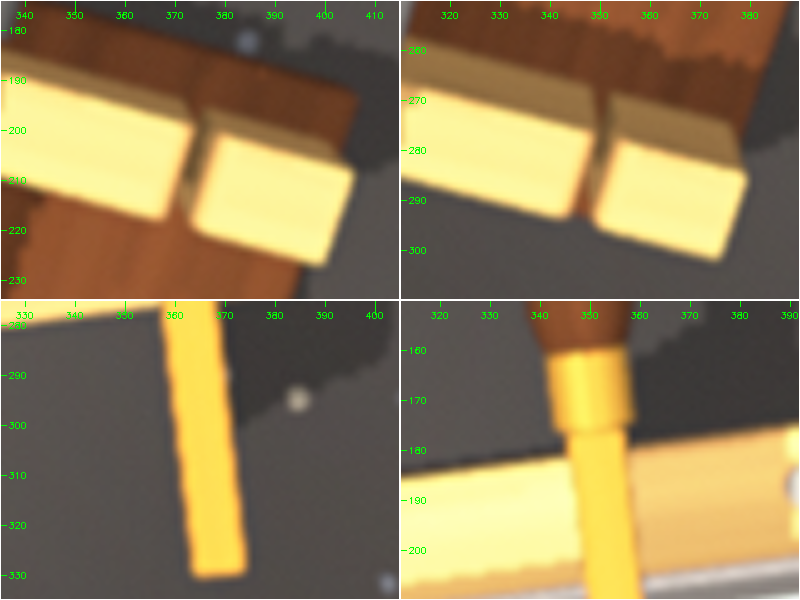

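View pics/m2.png

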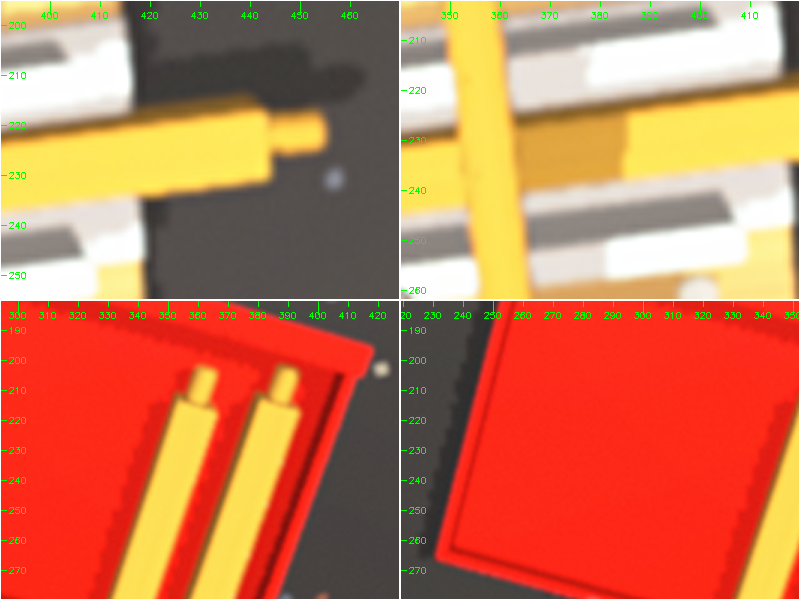

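Run:
```python
from h import *
def W(f,z,*p): return np.array([pix2w(f,q,z) for q in p])
ang=lambda d:np.degrees(np.arctan2(d[1],d[0]))
s=W('wr',.04,(376.1,199.8),(371,218.8),(350.5,277),(346.4,294.6)); print('slot',s.round(4)); 
for a,b in((0,3),(0,2),(1,3),(1,2)): d=s[b]-s[a];print(np.linalg.norm(d),ang(d))
o=W('wr',.04,(405.6,208.4),(399.6,227),(379.4,286),(374.2,302.4));d=o[3]-o[0];print('outer',o.round(4),np.linalg.norm(d),ang(d),'slot->outer',np.linalg.norm(o.mean(0)-s.mean(0)))
b=W('wb',.061,(351.4,176.6),(354.9,209.8),(362.9,275),(368.8,329.8));print('saw',b.round(4))
for k in range(3): d=b[3]-b[k];print(np.linalg.norm(d),ang(d))
e=W('wb',.061,(363.4,330.2),(374.2,329.4));print('width',np.linalg.norm(e[1]-e[0]))
t=W('wb',.026,(443.4,216.6),(444.2,231),(390,223),(390,236.6));print('str',t.round(4),ang(t[0]-t[2]),ang(t[1]-t[3]),np.linalg.norm(t[0]-t[1]));print('spig',W('wb',.019,(455.2,221.6)))
# bench: handle
for n,q in(('made2',((353.3,212.3),(366.3,216.7),(331,287),(344,290))),('made1',((380.7,212.7),(393.7,217),(357,284),(370,288)))):
    m=W('wt',.017,*q);a=(m[0]+m[1])/2;c=(m[2]+m[3])/2;print(n,a,c,np.linalg.norm(a-c),ang(a-c),np.linalg.norm(m[0]-m[1]))
print('tray',W('wt',.027,(418.3,195),(260.5,150)),W('wt',.012,(230.7,266),(377,305)))
```

```text
slot [[0.448  0.3291 0.04  ]
 [0.4661 0.325  0.04  ]
 [0.5246 0.3068 0.04  ]
 [0.5433 0.3031 0.04  ]]
0.09880639957136737 -15.244422824142092
0.07982736967667137 -16.21056510807396
0.08022336813653387 -15.784555543817298
0.06126550436230887 -17.210867371953398
outer [[0.456  0.3569 0.04  ]
 [0.474  0.3522 0.04  ]
 [0.5341 0.3354 0.04  ]
 [0.5517 0.3309 0.04  ]] 0.09914750761475435 -15.200430237840871 slot->outer 0.029132184270808825
saw [[ 0.4655 -0.0353  0.061 ]
 [ 0.4949 -0.0317  0.061 ]
 [ 0.5564 -0.023   0.061 ]
 [ 0.6129 -0.0157  0.061 ]]
0.14868611833626177 7.602225052190953
0.11911930506754484 7.731159436727514
0.05695520619352619 7.348543575516018
width 0.010402354020041662
str [[0.5094 0.0572 0.026 ]
 [0.5239 0.0591 0.026 ]
 [0.5159 0.0054 0.026 ]
 [0.5298 0.006  0.026 ]] 97.22571106210496 96.27196958399219 0.014675710356507563
spig [[0.51614513 0.07141591 0.019     ]]
made2 [ 0.56012945 -0.31019341  0.017     ] [ 0.48089057 -0.28887012  0.017     ] 0.08205779526010053 -15.061576034211269 0.013731188969667844
made1 [ 0.5598094  -0.33738264  0.017     ] [ 0.48370316 -0.31591575  0.017     ] 0.07907583161328896 -15.751889163226917 0.01379961030256533
tray [[ 0.58176651 -0.36485813  0.027     ]
 [ 0.62398793 -0.21577298  0.027     ]] [[ 0.503859   -0.17772454  0.012     ]
 [ 0.45962198 -0.33145642  0.012     ]]
```

Sizes check out: the saw back measures 149 mm, the boards 80 mm apart and the stretcher 14.7 mm wide. Next I'll grasp and lift the saw.

Run:
```python
from h import *
g=np.array([.5267,-.0272]);R=down(97.6)
arm.grip(.045)
arm.move_to([*g,.12],R)
arm.move_l([*g,.039],feed=.12)
print(arm.current_force().round(1),arm.current_ee_pos().round(4))
arm.grip(0.0);arm.sleep(.2)
print('w',arm.current_width(),arm.current_grasp_force(),arm.current_force().round(1))
arm.move_l([*g,.13],feed=.12);arm.sleep(.2)
print('w',arm.current_width(),arm.current_force().round(1),arm.current_torque().round(2))
im=snap('wrist','held');p=arm.current_ee_pos();Rt=arm.current_tool_rot();np.savez('held_pose.npz',p=p,R=Rt)
print(p,Rt.round(4),arm.current_t())
print(w2pix('held',[p+Rt@[x,0,-.022] for x in(0,.02,.04,.063,.12)]).round(1))
cv2.imwrite('pics/heldc.png',cv2.resize(im[60:420,200:460,::-1],None,fx=1.6,fy=1.6,interpolation=cv2.INTER_CUBIC))
```

```text
[ 0.4 -0.7  0.7] [ 0.5271 -0.0273  0.0395]
w 0.009436057063765959 30.000540912151337 [-0.6  0.3  4.8]
w 0.009798423914668635 [ 0.2 -0.1 -2.7] [ 0.07  0.   -0.02]
[ 0.52640652 -0.02715799  0.12944917] [[-9.912e-01 -1.322e-01 -1.000e-03]
 [-1.322e-01  9.912e-01  2.000e-04]
 [ 1.000e-03  3.000e-04 -1.000e+00]] 12.4333
[[320.7 327.6]
 [320.6 279.3]
 [320.5 227.3]
 [320.4 162.7]
 [320.  -20.8]]
```

View pics/heldc.png

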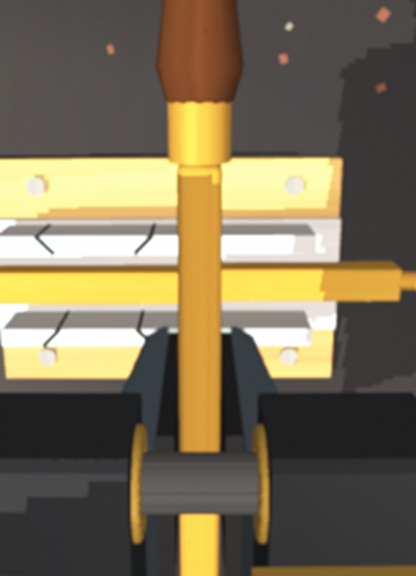

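The held saw lies centred in the fingers, at column ~324.5 over its whole length, where calibration predicts 320.6. So the camera calibration is biased about 1.5 mm sideways. I'll hover over the rack with that correction and check.

Run:
```python
from h import *
g=np.array([.4916,.3156]);R=down(74.5)
arm.move_to([*g,.13],R)
arm.move_l([*g,.080],feed=.12);arm.sleep(.3)
im=snap('wrist','hov');p=arm.current_ee_pos();Rt=arm.current_tool_rot();np.savez('hov_pose.npz',p=p,R=Rt)
print(p.round(4),np.degrees(np.arctan2(Rt[1,1],Rt[0,1])),arm.current_width(),arm.current_t())
# predicted pixels of outer corners (measured by wr, uncorrected)
o=[[.456,.3569,.04],[.474,.3522,.04],[.5341,.3354,.04],[.5517,.3309,.04]];print(w2pix('hov',o).round(1))
cv2.imwrite('pics/hovc.png',cv2.resize(im[40:320,180:500,::-1],None,fx=2.1,fy=2.1,interpolation=cv2.INTER_CUBIC))
```

```text
[0.4918 0.3157 0.0805] 74.50744163219812 0.0099727028502382 14.65
[[382.8 184.1]
 [382.  220.5]
 [377.2 330.5]
 [376.6 359.3]]
```

View pics/hovc.png

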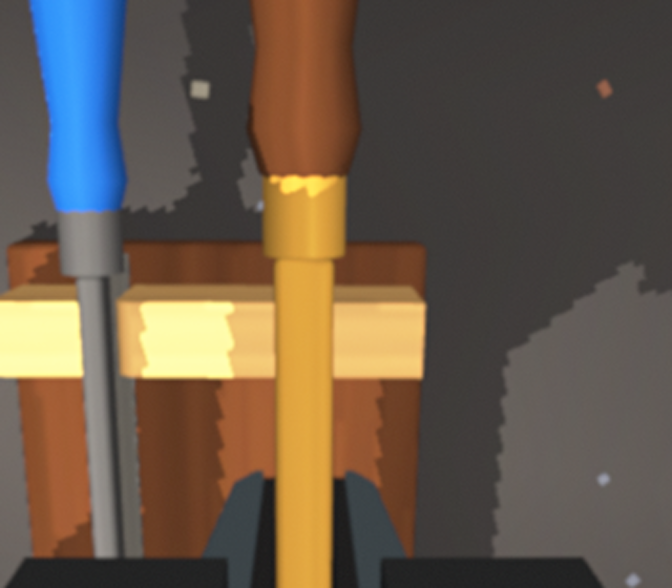

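The front board's outer right corners appear at (382.4,183.8) and (382.4,220), as predicted from the earlier view, so the bias is a pure translation. The saw lies along column 324.8. I'll check where the slot must project, and also use the base corner at (382.4,157).

Run:
```python
from h import *
s=[[.448,.3291,.04],[.4661,.325,.04],[.5246,.3068,.04],[.5433,.3031,.04]]
print('slot cols',w2pix('hov',s).round(1))
d=np.load('hov_pose.npz');p,R=d['p'],d['R']
f=lambda uv,z:(R.T@(pix2w('hov',uv,z)-p)*1000).round(2)
print('tool-frame mm: base corner',f((382.4,156.7),.012),'board corners',f((382.4,183.8),.04),f((382.2,220),.04))
print('slots left edges',f((180+80/2.1,184),.04),f((180+119/2.1,184),.04), 'base left',f((180+10/2.1,156.7),.012))
print('base right edge low', f((180+414/2.1,40+555/2.1),.012))
print('saw',f((324.8,166),.102),f((324.8,300),.102), 'slots wr in tool',[(R.T@(np.array(x)-p)*1000).round(2) for x in s])
```

```text
slot cols [[324.4 183.5]
 [326.1 219.8]
 [322.5 328.1]
 [325.1 358.4]]
tool-frame mm: base corner [56.08 33.14 68.45] board corners [45.66 29.88 40.46] [27.16 30.48 40.47]
slots left edges [ 45.58 -51.63  40.42] [ 45.56 -42.37  40.42] base left [ 56.22 -76.23  68.4 ]
base right edge low [-32.97  33.36  68.5 ]
saw [ 62.13   1.3  -21.57] [ 11.63   1.34 -21.54] slots wr in tool [array([45.79,  1.16, 40.44]), array([27.25,  2.04, 40.45]), array([-33.98,   0.13,  40.49]), array([-52.99,   1.56,  40.5 ])]
```

Saw and slot agree to about 0.1 mm in the tool frame (saw 1.3, slot 1.0–1.25), so I'll insert with force monitoring.

Run:
```python
from h import *
p0=np.array([.4916,.3156]);f0=arm.current_force()
for z in [.070,.066,.062,.058,.054,.050,.046,.043,.041,.040,.039,.0385,.038]:
    arm.move_l([*p0,z],feed=.05); d=arm.current_force()-f0
    print(z,d.round(1),arm.current_ee_pos()[2].round(4))
    if d[2]>5 or abs(d[:2]).max()>6: break
print(arm.current_width(),arm.current_t(),arm.current_torque().round(2))
```

```text
0.07 [0.1 1.2 0.4] 0.0695
0.066 [-1.9  0.3  0.1] 0.0657
0.062 [-0.2  0.1  0.2] 0.0618
0.058 [-0.8  0.1  0.6] 0.0577
0.054 [-0.9  1.5 -0.2] 0.0537
0.05 [-0.2  0.7  0.6] 0.0497
0.046 [-0.   1.1  0.4] 0.0457
0.043 [-0.7  1.3  0.4] 0.0428
0.041 [-0.5  0.3  1.3] 0.0409
0.04 [-1.   0.1 -0.1] 0.04
0.039 [-1.9  0.5  4.6] 0.0391
0.0385 [-2.5  0.3 13.4] 0.0391
0.009550534458893018 17.75 [-0.13  0.53  0.  ]
```

Run:
```python
from h import *
arm.grip(.028);arm.sleep(.1)
p=arm.current_ee_pos()
arm.move_l([.4916,.3156,.10],feed=.10)
print('after saw',arm.current_force().round(1),arm.current_t())
snap('wrist','sawin')
g=np.array([.5189,.0388]);R=down(7.3)
arm.move_to([*g,.12],R)
arm.grip(.05)
arm.move_l([*g,.0145],feed=.12);print(arm.current_force().round(1),arm.current_ee_pos().round(4))
arm.grip(0.);arm.sleep(.2)
print('w',arm.current_width(),arm.current_grasp_force(),arm.current_force().round(1))
arm.move_l([*g,.10],feed=.12);arm.sleep(.2)
print('w',arm.current_width(),arm.current_force().round(1),arm.current_torque().round(3),arm.current_t())
snap('wrist','bar');snap('side','bars')
p=arm.current_ee_pos();Rt=arm.current_tool_rot();np.savez('bar_pose.npz',p=p,R=Rt)
def c(f,x,y,w,h): return cv2.resize(cv2.imread(f'pics/{f}.png')[y:y+h,x:x+w],(400,300),interpolation=cv2.INTER_CUBIC)
m=np.vstack([np.hstack([c('sawin',160,0,480,360),c('bar',120,60,400,300)]),np.hstack([c('bars',200,140,200,150),c('bars',260,180,120,90)])])
cv2.imwrite('pics/m3.png',m)
```

```text
after saw [-0.1  0.2 -0.2] 19.1
[ 0.5  1.1 -0.8] [0.5193 0.0388 0.015 ]
w 0.01365699699749307 29.989777207374573 [-0.5  0.5  4.2]
w 0.013264033703271692 [ 0.5 -0.4 -1.6] [-0.018  0.072 -0.053] 23.7083
```

View pics/m3.png

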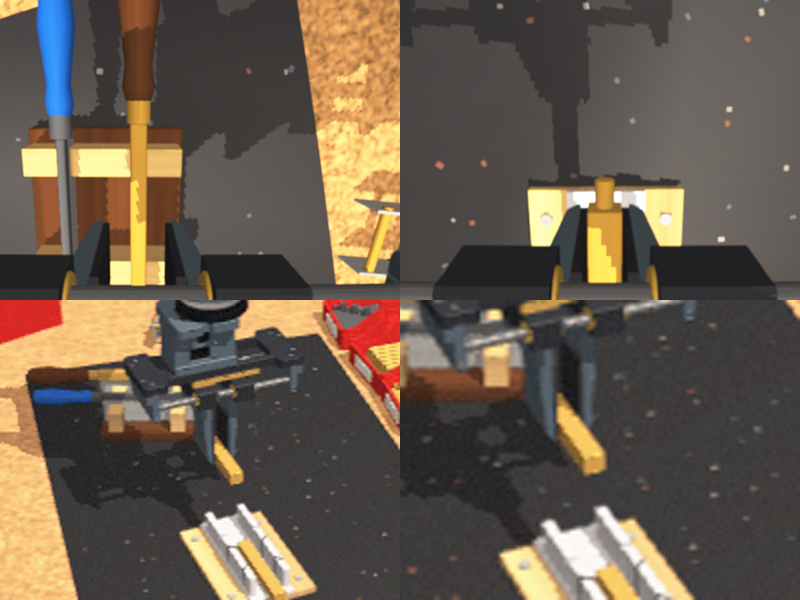

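The saw stands in the free slot beside the blue one. The bar is held level with its spigot on the tool's +x side, and the offcut is still in the box. Now I'll place the bar.

Run:
```python
from h import *
d=np.load('bar_pose.npz');print('spigot tip pred',w2pix('bar',[d['p']+d['R']@[x,0.0014,-.0045-.004] for x in(.028,.03,.032)]).round(1),'seen ~(325,238-240)')
q=np.array([.5581,-.2670]);R=down(-105.5)
arm.move_to([*q,.10],R)
arm.move_l([*q,.025],feed=.12);arm.sleep(.2);f0=arm.current_force()
for z in [.015,.011,.009,.0075,.0065,.0058,.0053,.0048,.0043]:
    arm.move_l([*q,z],feed=.05);f=arm.current_force()-f0;print(z,f.round(1),arm.current_ee_pos()[2].round(4))
    if f[2]>8 or abs(f[:2]).max()>8: break
print(arm.current_t(),arm.current_width())
```

```text
spigot tip pred [[329.1 250. ]
 [329.2 245.2]
 [329.2 240.3]] seen ~(325,238-240)
0.015 [ 0.2  0.7 -0.6] 0.0145
0.011 [ 0.2  0.8 -1.1] 0.0107
0.009 [ 0.1  0.  -0.2] 0.0089
0.0075 [ 0.2  0.3 -0.4] 0.0074
0.0065 [ 0.  -0.2 -0.6] 0.0065
0.0058 [ 0.1  1.1 -0.3] 0.0058
0.0053 [-1.2  1.   5.9] 0.0056
0.0048 [-4.1  3.4 14.7] 0.0056
28.25 0.013693268966423741
```

Run:
```python
from h import *
arm.grip(.024);arm.sleep(.1)
q=np.array([.5581,-.2670])
arm.move_l([*q,.10],feed=.10)
arm.move_to([.58,-.276,.26],down(-90));arm.sleep(.1)
im=snap('wrist','fin');hsv=cv2.cvtColor(im,cv2.COLOR_RGB2HSV)
m=cv2.inRange(hsv,(18,90,90),(35,255,255));m[300:]=0;m[:,:215]=0;m[:,440:]=0
n,l,st,ce=cv2.connectedComponentsWithStats(m)
for i in range(1,n):
    if st[i,4]<200: continue
    pts=np.argwhere(l==i)[:,::-1].astype(float)
    w=np.array([pix2w('fin',u,.017)[:2] for u in pts])
    r=cv2.minAreaRect((w*1000).astype(np.float32));c=w.mean(0)
    e=np.linalg.eigh(np.cov(w.T))[1][:,1];e*=np.sign(e[0])
    print(st[i],'c',c.round(4),'size',np.round(r[1],1),'ang',np.degrees(np.arctan2(e[1],e[0])).round(2))
print('red corners chk',arm.current_t(),arm.current_force().round(1))
```

```text
[ 295  187   33   87 1117] c [ 0.541  -0.2613] size [13.6 92.2] ang -15.32
[ 331  202   36   86 1135] c [ 0.5258 -0.2992] size [14.2 92.3] ang -16.36
[363 202  31  67 893] c [ 0.5362 -0.329 ] size [14.9 70.7] ang -16.02
red corners chk 30.675 [ 0.6  0.2 -0.9]
```

```bash
python3 -c "
from rig import arm
print(arm.sign_off())"
```

```text
the job is handed in; nothing more can be done
None
```

The job is handed in at about 31 s: the saw is in the rack's free slot with its teeth on the base and its handle on the same side as the other saw's, and the new stretcher lies flat in the tray, parallel to the other two with its spigot the same way; the grader's verdict was not shown.

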